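# Reset the carrier-gas valve to two turns open

## Robot

A 6-joint arm with a two-finger parallel gripper is mounted at the origin on the work surface. World frame = base frame: x ahead of the robot, y to its left, z up, the work surface at z = 0. Lengths are in m, angles in rad, forces in N, time in s.
With the tool pointing down it reaches from about 0.3 to 0.775 m from the base axis. Payload 14.6 kg.
Tool frame: the origin (TCP) lies between the finger pads, 19 mm behind the fingertips; this is the grasp point; z points along the fingers, y is the line along which they close (so a half turn about z gives the same grasp; the last joint's range is limited). The gripper opens to 94 mm and grips with 3 to 60 N. Pads are 16 mm wide; open, the fingers measure 119 mm over their backs; the gripper's body (75 mm by 177 mm) begins 78 mm behind the grasp point.
Start: joints at [-1.251, 0.3, 1.521, -0, 1.321, -0.067], TCP at [0.207, -0.509, 0.224] pointing down, gripper open.
Joint ranges: [-3.03, 3.03], [-0.79, 2.21], [0.23, 2.52], [-1.04, 4.18], [0, 3.07], [-2.55, 2.55]. Speed limits (rad/s): [2.22, 2.22, 2.57, 3.14, 3.14, 3.14].

## Interface

Orientations are given as [roll, pitch, yaw] about the fixed x, y, z axes, in that order (R = Rz(yaw) Ry(pitch) Rx(roll)).
In Python, from station import ctrl gives the robot as it stands.
- The arm moves only by the tool step_arm, never from a script. Its argument "plan" is a list that holds one entry, the list of rows, each a list of 6 numbers: the shift along the tool's x, y, z in units of 30 mm (1.0 is 30 mm), then the turn, a rotation vector about the tool's x, y, z in units of 6 degrees (1.0 is 6 degrees). In form: [[[dx, dy, dz, wx, wy, wz], ...]]. A call has 1 to 8 rows; each row is the pose to reach, as a shift and turn from the pose commanded when the call began, along the tool's axes at that moment; what a row does not reach only later rows make up. A row lasts 1/12 s, in which the tool goes at most 41.7 mm and 7.16 degrees, less where a joint would pass 70% of its speed; a pose out of reach is approached as far as the arm can. A call with a gripper value outside its range is refused whole. "grip" is the opening, from 0 (shut) to 1 (fully open), set as the call begins (left out, the last holds). The fingers move at their own pace and stop on an object; "squeeze" is the grip in N (left out, the last holds). Time passes only in rows, so rows that repeat a pose let the fingers close. It gives the time, the measured TCP pose, the force, the opening and the grip force at its end, in the units of the state.
- ctrl.get_obs(): the state, without advancing time (a new reading comes with each control period).
- ctrl.camera(name): name is "side" or "top" or "wrist"; returns the picture (420x560x3 uint8, red, green, blue); there is no depth.
- ctrl.camera_model(name): a dict with "intrinsics" (3x3 intrinsics, pixels), "R" (3x3) and "t" (3): a world point X has camera coordinates R X + t; the wrist camera has in their place "tool_from_camera" (4x4, takes a point from camera to tool coordinates, whose origin is the TCP and whose axes are the flange's). Camera axes: x right, y down, z forward; pixel columns grow to the right and rows downward; lengths in m; the calibration is good to about 2 mm. A picture is of the moment at which its call begins: read the wrist's pose just before it. camera_model takes no time and is no camera call.
- ctrl.hand_in(): hands the job in; it is judged then, once.
Trained networks look in the newest picture that a camera, given by its name, has taken for a name from the list of things; names that differ only in an ending like _2 or _b are one class to them, and where a whole thing is asked for, a point or a joint stands for the part that bears it (a point fixed in the world has none). Each returns a list of dicts, best first, with "confidence" (0 to 1); they miss things now and then, are a little off and sometimes report something else, mostly with a low value. They report only what shows in the picture. A call takes as long as a camera call. They do not tell look-alikes from the thing itself.
- ctrl.masks_of(query, camera): "pixels" (420x560 bool, what is visible of it) and "at" ([column, row] in pixels, amid what is visible of it).
- ctrl.place_of(query, camera): "at" ([column, row] in pixels: a listed point, or the origin of a listed thing).
The state is a dict: "time_s": time; "qpos": joint angles; "joint_vel": joint speeds; "tau": joint torques, N m; "ee_pos": TCP position; "eef_rot": TCP orientation; "force": force on the tool from outside, world axes, zero at the start; "moment": the same for the moment, N m; "grip_width": finger opening in m; "grip_force": force on a finger pad.
Only numpy, scipy, OpenCV 4.12 (cv2) and the standard library are available. Lean on these libraries where they do the work, as an engineer would, in place of code of your own. Each camera call takes 0.05 s, during which the arm holds its last target. There are 200 camera calls.

## Task

Take the red gas valve by the white crank knob on its handwheel, wind it clockwise until it is fully shut against its stop, then back it off exactly two turns and stay there: finish while still gripping the knob between the fingers, with the wheel at rest. Leave the blue valve as it is set, and do not disturb the calculator, the tissue box or the amber jar.

Things in the scene. Friction and masses are not known exactly. Their poses are not given: they have to be found in the camera images.
- red_wheel (a joint): red handwheel: level three-spoke ring, 109 mm outside, rim 13 mm thick, on a fixed vertical axis. Value in rad: 0 = shut, at a firm stop; grows anticlockwise seen from above (opening); a turn is 6.283. Starts half to one and a third turns open. Needs about 0.2 N m (4 N at the knob), stays where left. Its knob can be led round with the gripper's yaw kept, as it spins on its pin.
- red_hub (a point): centre of the red handwheel, on its vertical axis, 90 mm above the bench; its hub rises to 103 mm. The valve under it: brass body on a 90 mm square foot bolted to the bench, tube stubs to both sides and a gauge (up to 95 mm out, all below 68 mm high), does not move
- red_knob (a point): grip point of the red wheel's knob, a white upright cylinder 24 mm across and 46 mm tall (bench height 100 to 146 mm) standing on the rim, 48 mm from the wheel's axis, spinning freely on its pin; this point lies on its axis 126 mm above the bench
- red_spinner: the red wheel's crank knob itself, the part to grip; origin at the centre of its underside, 100 mm above the bench, z up
- blue_knob (a point): grip point of the blue wheel's knob, a white upright cylinder 24 mm across and 46 mm tall (bench height 100 to 146 mm) standing on the rim, 48 mm from the wheel's axis, spinning freely on its pin; this point lies on its axis 126 mm above the bench. Same valve as the red one, must stay as set
- blue_hub (a point): centre of the blue handwheel, on its vertical axis, 90 mm above the bench; its hub rises to 103 mm. The valve under it: brass body on a 90 mm square foot bolted to the bench, tube stubs to both sides and a gauge (up to 95 mm out, all below 68 mm high), does not move
- calculator: desk calculator lying flat, cream with pastel keys, 105 x 150 x 22 mm; origin at the centre of its underside; loose
- tissue_box: cream and ochre tissue carton, 200 x 105 x 65 mm; origin at the centre of its underside; loose
- reagent: amber glass jar with a black cap, 60 mm across, 80 mm tall; origin at the centre of its underside; loose
Mind the look-alikes: they are no part of the job. What is shaped like the part that bears red_wheel but purple is not meant.

How it is judged:
By the outcome, as a careful person would: the job done as asked, in the order asked, and still so for the second after the job is handed in, while the arm keeps its last pose, push and grip.
It also fails if it takes over 64 s, if anything falls off the work surface, if the arm or the gripper's body presses on something with over 40 N, if the wrist force passes 120 N, or if a joint passes its speed limit or range.

## Working session

There is one attempt and no reset: what is moved stays moved. The work goes in short steps, Python scripts to look and compute and a tool call to move; the robot and the scene stay as the last step left them, time stands still between calls to the robot, and variables do not carry over. Pictures are saved under pics/ and viewed, at most 10 in all, crops included, and the job is handed in when it is done.

Besides the shell and the picture viewer there is one more tool, called after ">>>" as a command line: name --argument value ..., lists and objects as JSON in quotes. step_arm: Moves the arm, as the interface text tells. Its arguments: {"type":"object","properties":{"plan":{"type":"array","items":{"type":"array","items":{"type":"array","items":{"type":"number"}}}},"grip":{"type":"number"},"squeeze":{"type":"number"}},"required":["plan"]}

```bash
mkdir -p pics; ls
python3 - <<'E'
from station import ctrl
import cv2, numpy as np
o=ctrl.get_obs(); print(o['ee_pos'],o['eef_rot'],o['grip_width'],o['time_s'])
for c in ['top','side']:
    im=ctrl.camera(c); cv2.imwrite(f'pics/{c}0.png',im[:,:,::-1])
    for q in ['red_hub','red_knob','red_spinner','blue_knob','blue_hub','calculator','tissue_box','reagent']:
        print(c,q,[(np.round(d['at'],1).tolist(),round(d['confidence'],2)) for d in ctrl.place_of(q,c)])
    m=ctrl.camera_model(c);print(m)
E
```

```text
pics
[ 0.20738767 -0.50915888  0.22371654] [-3.14052787e+00 -6.82085149e-05  3.86775839e-01] 0.09356236134252069 0.0
top red_hub [([326.0, 282.2], 0.88), ([339.4, 194.1], 0.63)]
top red_knob [([329.3, 268.1], 0.74), ([355.6, 201.3], 0.68)]
top red_spinner [([326.6, 267.4], 0.55)]
top blue_knob [([236.1, 214.4], 0.87)]
top blue_hub [([218.2, 213.4], 0.89)]
top calculator [([152.0, 235.7], 0.62), ([356.1, 204.7], 0.6)]
top tissue_box [([402.7, 229.3], 0.74)]
top reagent [([278.1, 165.8], 0.82)]
{'intrinsics': array([[524.67068821,   0.        , 282.25813047],
       [  0.        , 524.67068821, 213.68352266],
       [  0.        ,   0.        ,   1.        ]]), 'R': array([[ 0.0204187 , -0.9997862 ,  0.00326131],
       [-0.9974879 , -0.02059285, -0.06777777],
       [ 0.06783043, -0.00186918, -0.99769511]]), 't': array([-0.02643731,  0.56760731,  1.78575499])}
side red_hub [([286.0, 176.0], 0.81), ([357.8, 200.8], 0.75)]
side red_knob [([346.0, 190.3], 0.72), ([294.6, 161.5], 0.7)]
side red_spinner [([344.2, 198.2], 0.6), ([298.1, 167.6], 0.43)]
side blue_knob [([260.2, 234.4], 0.74), ([294.1, 161.3], 0.53)]
side blue_hub [([248.0, 251.9], 0.77)]
side calculator [([233.4, 345.2], 0.78)]
side tissue_box [([256.7, 234.1], 0.65), ([332.1, 168.5], 0.58), ([291.5, 162.8], 0.27)]
side reagent [([227.0, 218.3], 0.96)]
{'intrinsics': array([[462.29926909,   0.        , 278.37529604],
       [  0.        , 462.29926909, 206.1789755 ],
       [  0.        ,   0.        ,   1.        ]]), 'R': array([[-9.10005855e-01, -4.14594962e-01, -6.00812420e-04],
       [-2.64256573e-01,  5.81139421e-01, -7.69704772e-01],
       [ 3.19464877e-01, -7.00277081e-01, -6.38399720e-01]]), 't': array([0.50659498, 0.23766804, 1.35469355])}
```

View pics/top0.png

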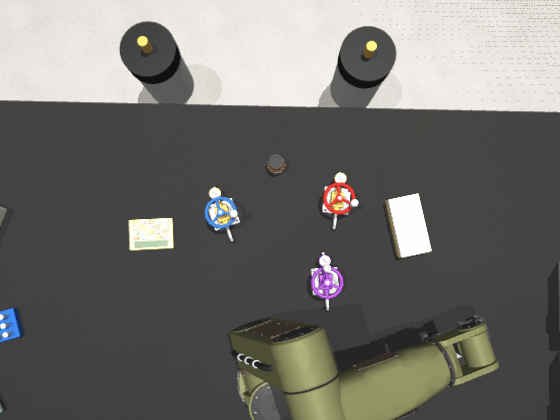

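View pics/side0.png

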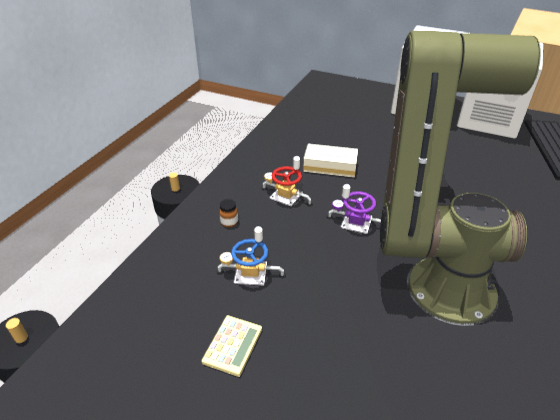

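The top view shows the red valve at about (340,198) with its knob at (355,202). The purple look-alike is at (326,282), and the blue one is at (220,213). In the side view the red hub is at (286,176) and its knob at (296,162).

```bash
cat > h.py <<'E'
import numpy as np, cv2
from station import ctrl
from scipy.spatial.transform import Rotation as Ro
def ray(c,uv,o=None):
    m=ctrl.camera_model(c); d=np.linalg.inv(m['intrinsics'])@[uv[0],uv[1],1.]
    if c=='wrist':
        T=m['tool_from_camera']; R=Ro.from_euler('xyz',o['eef_rot']).as_matrix()
        return R@T[:3,3]+np.array(o['ee_pos']), R@T[:3,:3]@d
    return -m['R'].T@m['t'], m['R'].T@d
def at_z(c,uv,z,o=None):
    p,d=ray(c,uv,o); return p+d*(z-p[2])/d[2]
def totool(w,o):
    return Ro.from_euler('xyz',o['eef_rot']).as_matrix().T@(np.array(w)-o['ee_pos'])
E
python3 - <<'E'
from h import *
print('hub',at_z('top',(339.4,194.1),.09),at_z('top',(339.4,198),.09),at_z('side',(286,176),.09))
print('knob',at_z('top',(355.6,201.3),.126),at_z('side',(294.6,161.5),.126))
print('tissue',at_z('top',(408,226),.065),'jar',at_z('top',(276,163),.08))
im=ctrl.camera('top').astype(int)
r,g,b=im[...,0],im[...,1],im[...,2]
m=(r>130)&(g<60)&(b<60); m[:150]=0;m[240:]=0
v,u=np.nonzero(m);
(c,ax,an)=cv2.fitEllipse(cv2.convexHull(np.c_[u,v].astype(np.int32))); print(c,ax,at_z('top',c,.094))
E
```

```text
hub [ 0.63218667 -0.20269741  0.09      ] [ 0.61920317 -0.20286667  0.09      ] [ 0.61506957 -0.19306045  0.09      ]
knob [ 0.60593238 -0.25157078  0.126     ] [ 0.60283094 -0.23983515  0.126     ]
tissue [ 0.53226797 -0.43672848  0.065     ] jar [0.73342572 0.00974243 0.08      ]
(338.90167236328125, 197.47988891601562) (31.355012893676758, 32.13349151611328) [ 0.62049436 -0.20075393  0.094     ]
```

Run:
```python
from h import *
o=ctrl.get_obs(); m=ctrl.camera_model('wrist'); print(m['tool_from_camera'].round(3),m['intrinsics'].round(0))
print(totool([.604,-.246,.26],o)/.03, totool([.619,-.2,.26],o)/.03)
```

```text
[[-0.    -0.964 -0.265  0.076]
 [ 1.     0.    -0.001  0.   ]
 [ 0.001 -0.265  0.964 -0.161]
 [ 0.     0.     0.     1.   ]] [[332.   0. 287.]
 [  0. 332. 210.]
 [  0.   0.   1.]]
[15.55233037 -3.14391867 -1.19232568] [16.59381008 -4.37535325 -1.19229138]
```

>>> step_arm --plan '[[[1.2,-0.3,-0.5,0,0,0],[2.5,-0.6,-1,0,0,0],[3.8,-0.9,-1,0,0,0],[5.1,-1.2,-1,0,0,0],[6.4,-1.5,-1,0,0,0],[7.7,-1.8,-1,0,0,0],[9.0,-2.1,-1,0,0,0],[10.3,-2.4,-1,0,0,0]]]' --grip 0.7

```text
time_s: 1.62
ee_pos: [0.4679, -0.3246, 0.2544]
eef_rot: [3.141, -0.0, 0.387]
force: [0.5, -1.3, 0.7]
grip_width: 0.0661
grip_force: 0.0
```

>>> step_arm --plan '[[[1.2,-0.3,0,0,0,0],[2.5,-0.6,0,0,0,0],[3.8,-0.9,0,0,0,0],[4.8,-1.1,0,0,0,0],[5.2,-1.1,0,0,0,0],[5.2,-1.1,0,0,0,0],[5.2,-1.1,0,0,0,0],[5.2,-1.1,0,0,0,0]]]'

```text
time_s: 2.28
ee_pos: [0.5977, -0.2374, 0.2543]
eef_rot: [-3.142, 0.0, 0.386]
force: [-0.7, -0.4, -0.0]
grip_width: 0.0659
grip_force: 0.0
```

Run:
```python
from h import *
o=ctrl.get_obs(); print(o['ee_pos'],o['eef_rot'],o['time_s'],o['qpos'],o['joint_vel'].max() if hasattr(o['joint_vel'],'max') else 0)
im=ctrl.camera('wrist'); cv2.imwrite('pics/w0.png',im[:,:,::-1])
for q,z in [('red_hub',.09),('red_knob',.126),('red_spinner',.1)]:
    for d in ctrl.place_of(q,'wrist'): print(q,np.round(d['at'],1),round(d['confidence'],2),at_z('wrist',d['at'],z,o))
im=im.astype(int); r,g,b=im[...,0],im[...,1],im[...,2]
m=(r>120)&(g<70)&(b<70)
v,u=np.nonzero(m); c,ax,an=cv2.fitEllipse(cv2.convexHull(np.c_[u,v].astype(np.int32))); print(c,ax,at_z('wrist',c,.093,o))
```

```text
[ 0.59771097 -0.23741771  0.25427198] [-3.14153088e+00  2.39765478e-04  3.86034398e-01] 2.2833 [-4.34987233e-01  4.95125477e-01  1.18242843e+00 -1.34136287e-04
  1.46424735e+00  7.49788983e-01] 0.0033440580941494586
red_hub [255.7 166.5] 0.61 [ 0.61510385 -0.19789872  0.09      ]
red_knob [291.1 209.3] 0.83 [ 0.59690414 -0.24237565  0.126     ]
red_spinner [294.6 201.6] 0.74 [ 0.59894383 -0.24557808  0.1       ]
(258.78436279296875, 162.71498107910156) (109.26254272460938, 111.86711883544922) [ 0.62015336 -0.19946986  0.093     ]
```

View pics/w0.png

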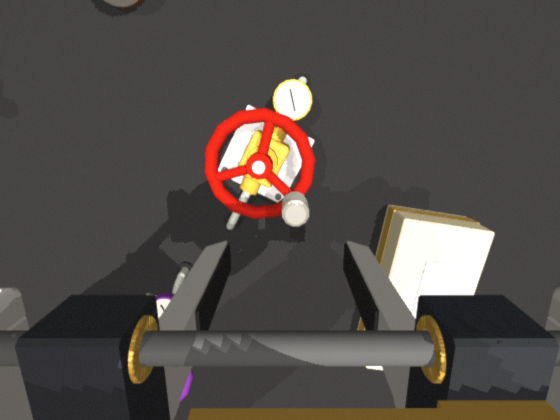

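The wrist view has the red wheel centred at (259,164) with the knob at (295,207), which agrees with hub (0.619,-0.199) and knob (0.598,-0.243). Next I descend and grip.

>>> step_arm --plan '[[[0,0.18,0.5,0,0,0],[-0.05,0.18,1.5,0,0,0],[-0.05,0.18,2.5,0,0,0],[-0.05,0.18,3.3,0,0,0],[-0.05,0.18,3.8,0,0,0],[-0.05,0.18,4.1,0,0,0],[-0.05,0.18,4.1,0,0,0],[-0.05,0.18,4.1,0,0,0]]]'

```text
time_s: 3.15
ee_pos: [0.5992, -0.2426, 0.132]
eef_rot: [3.141, -0.001, 0.386]
force: [-0.2, -0.2, -0.3]
grip_width: 0.0657
grip_force: 0.0
```

>>> step_arm --plan '[[[0,0,0,0,0,0],[0,0,0,0,0,0],[0,0,0,0,0,0],[0,0,0,0,0,0],[0,0,0,0,0,0],[0,0,0,0,0,0],[0,0,0,0,0,0],[0,0,0,0,0,0]]]' --grip 0.05 --squeeze 25

```text
time_s: 3.82
ee_pos: [0.5993, -0.2427, 0.1315]
eef_rot: [3.141, -0.0, 0.387]
force: [1.6, -3.6, 0.8]
grip_width: 0.0237
grip_force: 25.0
```

Run:
```python
from h import *
o=ctrl.get_obs(); print(o['ee_pos'],o['eef_rot'],o['force'])
im=ctrl.camera('wrist'); cv2.imwrite('pics/w1.png',im[:,:,::-1])
print(totool([.6195,-.1995,.13],o)/.03)
```

```text
[ 0.59926834 -0.24273135  0.13145724] [ 3.14056425e+00 -2.03803345e-04  3.86678965e-01] [ 1.58443276 -3.61710685  0.79547445]
[ 1.16802548 -1.08037534  0.04770154]
```

View pics/w1.png

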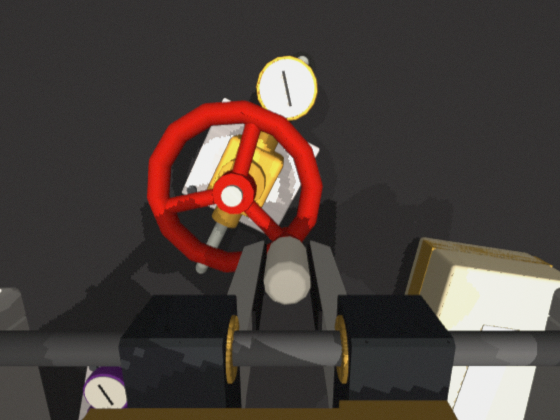

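The knob at (287,270) sits between the fingers at a width of 24 mm, so the grasp is good. Next I work out the circle rows.

```bash
cat >> h.py <<'E'
def rows(p0,steps,r=1.6):
    a=np.radians(p0); return [[round(r*(np.cos(np.radians(p0+s))-np.cos(a)),2),round(r*(np.sin(np.radians(p0+s))-np.sin(a)),2)] for s in steps]
E
python3 - <<'E'
from h import *
o=ctrl.get_obs(); h=at_z('wrist',(231,195),.103,o); print(h,totool(h,o)/.03)
for p in (137,257,17): print(p,rows(p,range(15,121,15)))
E
```

```text
[ 0.61806911 -0.20045141  0.103     ] [ 1.11183408 -1.07054872  0.94683078]
137 [[np.float64(-0.24), np.float64(-0.34)], [np.float64(-0.39), np.float64(-0.73)], [np.float64(-0.43), np.float64(-1.15)], [np.float64(-0.36), np.float64(-1.56)], [np.float64(-0.19), np.float64(-1.94)], [np.float64(0.08), np.float64(-2.26)], [np.float64(0.42), np.float64(-2.5)], [np.float64(0.81), np.float64(-2.65)]]
257 [[np.float64(0.42), np.float64(-0.04)], [np.float64(0.83), np.float64(0.03)], [np.float64(1.21), np.float64(0.2)], [np.float64(1.53), np.float64(0.47)], [np.float64(1.77), np.float64(0.81)], [np.float64(1.92), np.float64(1.2)], [np.float64(1.96), np.float64(1.61)], [np.float64(1.89), np.float64(2.03)]]
17 [[np.float64(-0.17), np.float64(0.38)], [np.float64(-0.44), np.float64(0.7)], [np.float64(-0.78), np.float64(0.94)], [np.float64(-1.17), np.float64(1.09)], [np.float64(-1.59), np.float64(1.13)], [np.float64(-2.0), np.float64(1.06)], [np.float64(-2.38), np.float64(0.89)], [np.float64(-2.7), np.float64(0.62)]]
```

>>> step_arm --plan '[[[-0.24,-0.34,0,0,0,0],[-0.39,-0.73,0,0,0,0],[-0.43,-1.15,0,0,0,0],[-0.36,-1.56,0,0,0,0],[-0.36,-1.56,0,0,0,0]]]'

```text
time_s: 4.28
ee_pos: [0.5717, -0.2012, 0.1314]
eef_rot: [-3.142, -0.002, 0.388]
force: [2.9, 3.5, -0.5]
grip_width: 0.0233
grip_force: 25.0
```

Run:
```python
from h import *
o=ctrl.get_obs(); print(o['ee_pos'],o['force'],o['time_s'])
print(totool([.619,-.2,.13],o)/.03)
```

```text
[ 0.57174067 -0.20118988  0.13144807] [ 2.92925144  3.5026532  -0.45815266] 4.2833
[1.47327795 0.55893226 0.05053976]
```

Run:
```python
from h import *
print(np.array(rows(197,[13,26,39,52,65,78,91,104])).tolist())
print(np.array(rows(301,[5,10,15,20,25,30])).tolist())
```

```text
[[0.14, -0.33], [0.36, -0.62], [0.64, -0.86], [0.96, -1.03], [1.31, -1.12], [1.67, -1.13], [2.02, -1.05], [2.35, -0.9]]
[[0.12, 0.08], [0.23, 0.16], [0.33, 0.26], [0.42, 0.36], [0.5, 0.48], [0.58, 0.6]]
```

>>> step_arm --plan '[[[0.14,-0.33,0,0,0,0],[0.36,-0.62,0,0,0,0],[0.64,-0.86,0,0,0,0],[0.96,-1.03,0,0,0,0],[1.31,-1.12,0,0,0,0],[1.67,-1.13,0,0,0,0],[2.02,-1.05,0,0,0,0],[2.35,-0.9,0,0,0,0]]]'

```text
time_s: 4.95
ee_pos: [0.6265, -0.1517, 0.1314]
eef_rot: [3.141, 0.002, 0.387]
force: [-6.0, -8.8, 3.0]
grip_width: 0.0234
grip_force: 25.0
```

>>> step_arm --plan '[[[0.12,0.08,0,0,0,0],[0.23,0.16,0,0,0,0],[0.23,0.16,0,0,0,0]]]'

```text
time_s: 5.2
ee_pos: [0.635, -0.1538, 0.1314]
eef_rot: [3.141, 0.001, 0.387]
force: [-0.3, -4.0, 2.6]
grip_width: 0.0237
grip_force: 25.0
```

Run:
```python
from h import *
o=ctrl.get_obs(); print(o['ee_pos'],o['force'],o['time_s'])
t=totool([.619,-.2,.13],o)/.03; print(t,np.hypot(*t[:2])*30,np.degrees(np.arctan2(-t[1],-t[0]))%360)
for p in range(311,311+320,20): print(p%360,np.array(rows(p,[10,20])).tolist())
```

```text
[ 0.63498145 -0.15379809  0.13140039] [-0.30424793 -3.96255168  2.64941225] 5.2
[-1.07398319  1.22557084  0.04792476] 48.88678146987626 311.22849279493477
311 [[0.19, 0.2], [0.35, 0.43]]
331 [[0.11, 0.25], [0.18, 0.53]]
351 [[0.02, 0.28], [-0.01, 0.56]]
11 [[-0.08, 0.27], [-0.2, 0.52]]
31 [[-0.16, 0.23], [-0.36, 0.42]]
51 [[-0.23, 0.16], [-0.49, 0.27]]
71 [[-0.27, 0.07], [-0.55, 0.09]]
91 [[-0.28, -0.03], [-0.55, -0.11]]
111 [[-0.25, -0.12], [-0.48, -0.29]]
131 [[-0.19, -0.2], [-0.35, -0.43]]
151 [[-0.11, -0.25], [-0.18, -0.53]]
171 [[-0.02, -0.28], [0.01, -0.56]]
191 [[0.08, -0.27], [0.2, -0.52]]
211 [[0.16, -0.23], [0.36, -0.42]]
231 [[0.23, -0.16], [0.49, -0.27]]
251 [[0.27, -0.07], [0.55, -0.09]]
```

>>> step_arm --plan '[[[0.07,-0.08,0,0,0,0],[0.07,-0.08,0,0,0,0],[0.07,-0.08,0,0,0,0]]]'

```text
time_s: 5.45
ee_pos: [0.6353, -0.1531, 0.1314]
eef_rot: [3.138, 0.002, 0.385]
force: [-2.6, -18.8, 1.3]
grip_width: 0.0238
grip_force: 25.0
```

>>> step_arm --plan '[[[-0.07,0.08,0,0,0,0],[0.12,0.28,0,0,0,0],[0.12,0.28,0,0,0,0]]]'

```text
time_s: 5.7
ee_pos: [0.6427, -0.1567, 0.1314]
eef_rot: [-3.141, -0.0, 0.387]
force: [0.9, -2.5, 5.1]
grip_width: 0.0232
grip_force: 25.0
```

Run:
```python
from h import *
for i in range(20):
  p=321+15*i; print(p%360,174+10+15*i,np.array(rows(p,[7.5,15])).tolist())
```

```text
321 184 [[0.12, 0.17], [0.22, 0.36]]
336 199 [[0.07, 0.2], [0.12, 0.4]]
351 214 [[0.02, 0.21], [0.01, 0.42]]
6 229 [[-0.04, 0.21], [-0.1, 0.41]]
21 244 [[-0.09, 0.19], [-0.2, 0.37]]
36 259 [[-0.13, 0.16], [-0.29, 0.3]]
51 274 [[-0.17, 0.12], [-0.36, 0.22]]
66 289 [[-0.2, 0.07], [-0.4, 0.12]]
81 304 [[-0.21, 0.02], [-0.42, 0.01]]
96 319 [[-0.21, -0.04], [-0.41, -0.1]]
111 334 [[-0.19, -0.09], [-0.37, -0.2]]
126 349 [[-0.16, -0.13], [-0.3, -0.29]]
141 364 [[-0.12, -0.17], [-0.22, -0.36]]
156 379 [[-0.07, -0.2], [-0.12, -0.4]]
171 394 [[-0.02, -0.21], [-0.01, -0.42]]
186 409 [[0.04, -0.21], [0.1, -0.41]]
201 424 [[0.09, -0.19], [0.2, -0.37]]
216 439 [[0.13, -0.16], [0.29, -0.3]]
231 454 [[0.17, -0.12], [0.36, -0.22]]
246 469 [[0.2, -0.07], [0.4, -0.12]]
```

>>> step_arm --plan '[[[0.12,0.15,0,0,0,0],[0.22,0.34,0,0,0,0],[0.22,0.34,0,0,0,0]]]'

```text
time_s: 5.95
ee_pos: [0.6527, -0.1638, 0.1315]
eef_rot: [-3.142, -0.0, 0.387]
force: [1.2, -3.5, 5.3]
grip_width: 0.0233
grip_force: 25.0
```

>>> step_arm --plan '[[[0.07,0.2,0,0,0,0],[0.12,0.42,0,0,0,0],[0.12,0.42,0,0,0,0]]]'

```text
time_s: 6.2
ee_pos: [0.6611, -0.1742, 0.1315]
eef_rot: [3.141, -0.001, 0.387]
force: [3.1, 0.0, 5.3]
grip_width: 0.0233
grip_force: 25.0
```

>>> step_arm --plan '[[[0.02,0.21,0,0,0,0],[0.01,0.42,0,0,0,0],[0.01,0.42,0,0,0,0]]]'

```text
time_s: 6.45
ee_pos: [0.6662, -0.1859, 0.1315]
eef_rot: [3.141, -0.002, 0.387]
force: [5.3, -1.0, 4.5]
grip_width: 0.023
grip_force: 25.0
```

>>> step_arm --plan '[[[-0.04,0.21,0,0,0,0],[-0.1,0.41,0,0,0,0],[-0.1,0.41,0,0,0,0]]]'

```text
time_s: 6.7
ee_pos: [0.6681, -0.1986, 0.1315]
eef_rot: [3.14, -0.002, 0.387]
force: [6.4, -1.2, 3.0]
grip_width: 0.0235
grip_force: 25.0
```

>>> step_arm --plan '[[[-0.09,0.19,0,0,0,0],[-0.2,0.37,0,0,0,0],[-0.2,0.37,0,0,0,0]]]'

```text
time_s: 6.95
ee_pos: [0.6652, -0.2061, 0.1314]
eef_rot: [-3.132, 0.0, 0.389]
force: [-12.3, 27.5, 13.2]
grip_width: 0.0235
grip_force: 25.0
```

>>> step_arm --plan '[[[-0.03,0.07,0,0,0,0],[-0.03,0.07,0,0,0,0],[-0.03,0.07,0,0,0,0]]]'

```text
time_s: 7.2
ee_pos: [0.6649, -0.2065, 0.1313]
eef_rot: [-3.13, 0.002, 0.39]
force: [-16.5, 38.8, 16.7]
grip_width: 0.0234
grip_force: 25.1
```

Run:
```python
from h import *
o=ctrl.get_obs(); print(o['ee_pos'],o['eef_rot'],o['force'],o['grip_width'])
im=ctrl.camera('wrist'); cv2.imwrite('pics/w2.png',im[:,:,::-1])
```

```text
[ 0.66491034 -0.20647086  0.1313171 ] [-3.13029577e+00  1.52152271e-03  3.90354160e-01] [-16.53098705  38.76418877  16.68889548] 0.023420177424266848
```

View pics/w2.png

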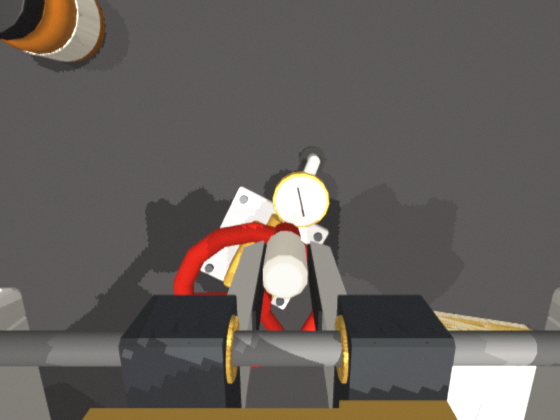

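The wheel sits firmly against its stop: the force rose to 42 N with hardly any motion. I unload gently to read the exact stop position.

>>> step_arm --plan '[[[0.07,-0.18,0,0,0,0],[0.07,-0.18,0,0,0,0],[0.07,-0.18,0,0,0,0]]]'

```text
time_s: 7.5
ee_pos: [0.6648, -0.2056, 0.1315]
eef_rot: [-3.139, 0.002, 0.388]
force: [-11.8, 10.7, 10.5]
grip_width: 0.0234
grip_force: 25.0
```

Run:
```python
from h import *
o=ctrl.get_obs(); print(o['ee_pos'],o['eef_rot'],o['force'],o['grip_width'])
# circle fit from gripped readings
P=np.array([[.5993,-.2427],[.5717,-.2012],[.6265,-.1517],[.6350,-.1538],[.6427,-.1567],[.6527,-.1638],[.6611,-.1742],[.6662,-.1859],[.6681,-.1986]])
from scipy.optimize import least_squares
s=least_squares(lambda c:np.hypot(*(P-c).T)-.048,[.619,-.2]); print(s.x,s.fun.round(4))
p=np.array(o['ee_pos'])[:2]-s.x; print(np.hypot(*p),np.degrees(np.arctan2(p[1],p[0])))
```

```text
[ 0.66480204 -0.20560004  0.13146863] [-3.13859525e+00  2.27742751e-03  3.87741461e-01] [-11.78525197  10.70721094  10.46262572] 0.023421235386624856
[ 0.62000507 -0.19920871] [ 0.0002  0.0003 -0.     -0.0002  0.0002  0.0002  0.0001  0.0001  0.0001]
0.04525060771297187 -8.119768850141229
```

>>> step_arm --plan '[[[0,0,0,0,0,0],[0,0,0,0,0,0],[0,0,0,0,0,0],[0,0,0,0,0,0]]]' --grip 0.4

```text
time_s: 7.83
ee_pos: [0.6656, -0.2073, 0.1308]
eef_rot: [-3.142, 0.0, 0.387]
force: [-0.1, -0.9, 0.0]
grip_width: 0.0376
grip_force: 0.0
```

Run:
```python
from h import *
o=ctrl.get_obs(); print(o['ee_pos'],o['eef_rot'],o['force'],o['grip_width'])
print(totool([.6677,-.2042,.1315],o)/.03)
```

```text
[ 0.66562422 -0.20730404  0.13082517] [-3.14157270e+00  4.99394788e-04  3.86565389e-01] [-0.09397261 -0.90116328  0.00657719] 0.037634556833722944
[ 0.1030839  -0.06974712 -0.02254456]
```

>>> step_arm --plan '[[[0.1,-0.07,0,0,0,0],[0.1,-0.07,0,0,0,0],[0.1,-0.07,0,0,0,0]]]'

```text
time_s: 8.08
ee_pos: [0.6679, -0.2038, 0.1311]
eef_rot: [-3.142, 0.0, 0.387]
force: [0.3, -0.3, 0.1]
grip_width: 0.0376
grip_force: 0.0
```

>>> step_arm --plan '[[[0,0,0,0,0,0],[0,0,0,0,0,0],[0,0,0,0,0,0],[0,0,0,0,0,0],[0,0,0,0,0,0]]]' --grip 0.05

```text
time_s: 8.5
ee_pos: [0.6678, -0.204, 0.1312]
eef_rot: [-3.142, -0.0, 0.387]
force: [0.6, 0.0, 1.0]
grip_width: 0.024
grip_force: 25.0
```

Run:
```python
from h import *
o=ctrl.get_obs(); print(o['ee_pos'],o['eef_rot'],o['force'],o['grip_width'])
c=np.array([.6200,-.1992]); 
t=totool([*c,.1315],o)/.03; ph=np.degrees(np.arctan2(-t[1],-t[0])); w=np.array(o['ee_pos'])[:2]-c
print(t,ph,np.hypot(*w),np.degrees(np.arctan2(w[1],w[0])))
# opening: decreasing tool angle
for k in range(3): print(np.array(rows(ph-120*k,range(-15,-121,-15))).tolist())
```

```text
[ 0.66775193 -0.20396576  0.13124182] [-3.14153247e+00 -9.75851155e-06  3.86776243e-01] [0.56417995 0.02906482 1.04368203] 0.02399209088642966
[-1.41422719 -0.74753288 -0.00857468] 27.86005588959008 0.04798915578236443 -5.699391739103612
[[0.15, -0.39], [0.18, -0.81], [0.11, -1.22], [-0.06, -1.6], [-0.33, -1.92], [-0.67, -2.16], [-1.06, -2.31], [-1.47, -2.35]]
[[-0.41, 0.07], [-0.79, 0.24], [-1.11, 0.51], [-1.35, 0.85], [-1.5, 1.24], [-1.54, 1.66], [-1.47, 2.07], [-1.3, 2.45]]
[[0.27, 0.32], [0.61, 0.56], [1.0, 0.71], [1.41, 0.75], [1.83, 0.68], [2.21, 0.5], [2.53, 0.24], [2.77, -0.1]]
```

>>> step_arm --plan '[[[0.15,-0.39,0,0,0,0],[0.18,-0.81,0,0,0,0],[0.11,-1.22,0,0,0,0],[-0.06,-1.6,0,0,0,0],[-0.33,-1.92,0,0,0,0],[-0.67,-2.16,0,0,0,0],[-1.06,-2.31,0,0,0,0],[-1.47,-2.35,0,0,0,0]]]'

```text
time_s: 9.17
ee_pos: [0.6003, -0.1554, 0.1313]
eef_rot: [3.14, -0.001, 0.387]
force: [10.3, -9.6, -6.9]
grip_width: 0.0234
grip_force: 25.0
```

>>> step_arm --plan '[[[-0.41,0.07,0,0,0,0],[-0.79,0.24,0,0,0,0],[-1.11,0.51,0,0,0,0],[-1.35,0.85,0,0,0,0],[-1.5,1.24,0,0,0,0],[-1.54,1.66,0,0,0,0],[-1.47,2.07,0,0,0,0],[-1.3,2.45,0,0,0,0]]]'

```text
time_s: 9.83
ee_pos: [0.5915, -0.2384, 0.1312]
eef_rot: [-3.14, 0.001, 0.386]
force: [0.4, 8.3, 1.3]
grip_width: 0.0234
grip_force: 25.0
```

>>> step_arm --plan '[[[0.27,0.32,0,0,0,0],[0.61,0.56,0,0,0,0],[1.0,0.71,0,0,0,0],[1.41,0.75,0,0,0,0],[1.83,0.68,0,0,0,0],[2.21,0.5,0,0,0,0],[2.53,0.24,0,0,0,0],[2.77,-0.1,0,0,0,0]]]'

```text
time_s: 10.5
ee_pos: [0.6679, -0.2047, 0.1312]
eef_rot: [3.141, 0.001, 0.386]
force: [-6.4, -3.7, 1.8]
grip_width: 0.0236
grip_force: 25.0
```

One turn is done with low forces; the second follows.

>>> step_arm --plan '[[[0.15,-0.39,0,0,0,0],[0.18,-0.81,0,0,0,0],[0.11,-1.22,0,0,0,0],[-0.06,-1.6,0,0,0,0],[-0.33,-1.92,0,0,0,0],[-0.67,-2.16,0,0,0,0],[-1.06,-2.31,0,0,0,0],[-1.47,-2.35,0,0,0,0]]]'

```text
time_s: 11.17
ee_pos: [0.6003, -0.1554, 0.1313]
eef_rot: [3.14, -0.001, 0.387]
force: [9.2, -8.7, -6.9]
grip_width: 0.0234
grip_force: 25.0
```

>>> step_arm --plan '[[[-0.41,0.07,0,0,0,0],[-0.79,0.24,0,0,0,0],[-1.11,0.51,0,0,0,0],[-1.35,0.85,0,0,0,0],[-1.5,1.24,0,0,0,0],[-1.54,1.66,0,0,0,0],[-1.47,2.07,0,0,0,0],[-1.3,2.45,0,0,0,0]]]'

```text
time_s: 11.83
ee_pos: [0.5916, -0.2385, 0.1312]
eef_rot: [-3.14, 0.001, 0.386]
force: [0.3, 8.8, 0.7]
grip_width: 0.0236
grip_force: 25.0
```

>>> step_arm --plan '[[[0.27,0.32,0,0,0,0],[0.61,0.56,0,0,0,0],[1.0,0.71,0,0,0,0],[1.41,0.75,0,0,0,0],[1.83,0.68,0,0,0,0],[2.21,0.5,0,0,0,0],[2.53,0.24,0,0,0,0],[2.77,-0.1,0,0,0,0]]]'

```text
time_s: 12.5
ee_pos: [0.6679, -0.2048, 0.1312]
eef_rot: [3.141, 0.001, 0.386]
force: [-6.8, -4.9, 1.6]
grip_width: 0.0235
grip_force: 25.0
```

>>> step_arm --plan '[[[0,0,0,0,0,0],[0,0,0,0,0,0],[0,0,0,0,0,0],[0,0,0,0,0,0]]]'

```text
time_s: 12.83
ee_pos: [0.6677, -0.2041, 0.1312]
eef_rot: [-3.141, -0.0, 0.387]
force: [-0.4, 3.7, 0.8]
grip_width: 0.0232
grip_force: 25.0
```

Run:
```python
from h import *
o=ctrl.get_obs(); print(o['ee_pos'],o['eef_rot'],o['force'],o['grip_width'])
c=np.array([.6200,-.1992]); w=np.array(o['ee_pos'])[:2]-c
print(np.hypot(*w),np.degrees(np.arctan2(w[1],w[0])))
im=ctrl.camera('wrist'); cv2.imwrite('pics/w3.png',im[:,:,::-1])
```

```text
[ 0.66774543 -0.20405839  0.13122312] [-3.14117674e+00 -2.25997847e-04  3.86604680e-01] [-0.37964159  3.72318223  0.82789598] 0.02323698268590829
0.0479919829211971 -5.810194006719376
```

View pics/w3.png

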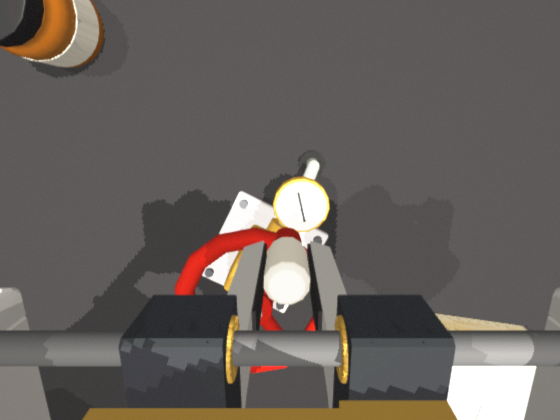

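The knob is back at its stop bearing (-5.8° against -5.7°) after two turns of opening. It is still gripped and at rest.

```bash
python3 -c "
from station import ctrl
print(ctrl.hand_in())"
```

```text
the job is handed in; nothing more can be done
None
```

I wound the red valve shut against its stop, backed it off two turns (within about 0.1° by the arm's own position reading), and handed in at about 13 s with the knob still gripped and the wheel at rest. The hand-in gave no verdict.

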